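# Press two screw inserts home on the cross-slide press

## Task

The pine board on the press's sliding table has four steel screw inserts, two of which still stand proud. Slide the table, which has a black handle, to bring each proud insert centred under the ram in turn, so that the ram's nose bears wholly on the flange, and pull the red lever down to press it home until its flange lies on the wood. Use the press, not your fingers, on the inserts; leave the lever up again at the end and don't disturb the other things on the bench.

Things in the scene. Friction and masses are not known exactly. Their poses are not given: they have to be found in the camera images.
- press: Blue bench lever press, fixed on the bench: bed 150 x 280 mm, column at the back (x = +110 mm), head from 0.146 to 0.22 m up. Origin on the bench straight below the ram's axis; its x axis points to the column (away from the robot), y left, z up; it is turned a little in plan. Its table slides by hand both ways (about 3 N) and stays where it is left.
- slide_y (a joint): Left-right position of the sliding table along the press's y axis, m; 0 is the middle, range -0.06 to +0.06.
- table (a joint): Near-far position of the sliding table along the press's x axis, m; 0 is the middle, range -0.03 to +0.03 (+ is towards the column).
- handle_grip (a point): Middle of the upright black handle of the table, a cylinder of 23 mm diameter between z = 0.084 and 0.144 m, this point at z = 0.120. It moves with the table, 175 mm to the right (-y of the press) of the table's middle. Free all round to be gripped from above.
- board_top (a point): Centre of the upper face of the pine board (69 x 146 x 36 mm, long side along the press's y), clamped on the table; z = 0.1185; axes parallel to the press's. Insert centres (x, y) from here: proud insert_a (-17, +48) mm, insert_b (+17, -48) mm; those already home (+17, +48) and (-17, -48) mm.
- insert_a: Proud steel screw insert at the board's near left corner: flange of 20 mm diameter and 3 mm thick over a 13 mm shank. Origin at the centre of the flange's underside, which starts 5 to 7 mm above the wood and must come down on it. It takes about 40 N and cannot tip.
- insert_b: Proud steel screw insert at the board's far right corner, like insert_a.
- ram: Upright steel ram in the press's head. Origin at the centre of its flat nose (10 mm diameter), 18 mm above the wood when up. It moves down 16 mm for the lever's full stroke and is lifted by the lever's spring.
- lever (a joint): Angle of the press's lever, rad: 0 is up (at rest, held by a spring), 0.70 the end of its stroke. A flange is home at about 0.65, then the lever goes hard.
- lever_grip (a point): Middle of the red cross grip at the lever's end: a horizontal bar along the press's y, 22 mm diameter, 80 mm long, 150 mm from the hinge. About z = 0.26 with the lever up and 0.157 with it fully down; free above and in front. Pushing it down takes about 4 N, and 10 to 16 N while an insert goes in.
- lever_hinge (a point): Hinge of the lever, z = 0.208, 23.5 mm behind the ram's axis; it turns about the press's y axis. The grip lies towards the robot from here, 0.35 rad above level at lever 0 and 0.35 rad below level at lever 0.70.
- spare_block: Loose pine offcut 69 x 146 x 36 mm lying on the bench. Leave alone.
- screwdriver: Yellow-handled screwdriver, 233 mm long, lying on the bench. Leave alone.
- tape_rule: Yellow and black tape measure, 67 x 74 x 35 mm. Leave alone.
- screw_jar: Clear jar of screws with a red lid, 100 mm across and 124 mm tall. Leave alone.

How it is judged:
By the outcome, as a careful person would: the job done as asked, in the order asked, and still so for the second after the job is handed in, with the robot touching nothing.
It also fails if it takes over 67 s, if anything falls off the work surface, if the arm or the gripper's body presses on something with over 40 N, if the wrist force passes 120 N, or if a joint passes its speed limit or range.

## Robot

A 7-joint arm with a two-finger parallel gripper is mounted at the origin on the work surface; the furniture and walls round the work are solid. World frame = base frame: x ahead of the robot, y to its left, z up, the work surface at z = 0. Lengths are in m, angles in degrees, forces in N, time in s.
With the tool pointing down it reaches from about 0.425 to 1.025 m from the base axis. Payload 3.6 kg.
Tool frame: the origin (TCP) lies at the very end of the fingers, on their centre line; the grasp point (between the pads) lies 19 mm behind it; z points along the fingers, y is the line along which they close (so a half turn about z gives the same grasp; the last joint's range is limited). The gripper opens to 85 mm and grips with 20 to 120 N. Pads are 22 mm wide; open, the fingers measure 114 mm over their backs; the gripper's body (76 mm by 85 mm) begins 54 mm behind the grasp point. The pads swing forward as they close: fully open they stand 13 mm farther back than shut.
Start: joints at [-77.493, 33.873, 2.773, 92.16, -1.908, 54.013, -1.931], TCP at [0.222, 0.69, 0.231] pointing down, gripper open.
Joint ranges: [-153.93, 153.93], [-27.13, 128.08], [-72.61, 78.16], [10.71, 143.7], [-87.88, 267.88], [4.46, 118.87], [-176.78, 176.78]. Speed limits (degrees/s): [147.25, 147.25, 180, 180, 180, 180, 180].

## Interface

Orientations are given as [roll, pitch, yaw] about the fixed x, y, z axes, in that order (R = Rz(yaw) Ry(pitch) Rx(roll)).
In Python, from workcell import arm gives the robot as it stands.
- The arm moves only by the shell command python3 -m pendant 'ROWS'. ROWS is JSON, a list of rows, each an object of numbers: "gripper": the closure, from 0 (fully open) to 1 (shut); "dx", "dy", "dz": the shift along the tool's x, y, z scaled (see below); "spin": the turn about the tool's z scaled (see below). In form: [{"gripper": .., "dx": .., "dy": .., "dz": .., "spin": ..}, ...]. A call has 1 to 20 rows; each row is the pose to reach, as a shift and turn from the pose commanded when the call began, along the tool's axes at that moment; what a row does not reach only later rows make up. The controller multiplies each number of a shift by 200 mm and each number of a turn by 120 degrees. A row lasts 1/12 s, in which the tool goes at most 41.7 mm and 7.16 degrees, less where a joint would pass 70% of its speed; a pose out of reach is approached as far as the arm can. A call with a number of a shift or a turn outside -1 to 1 is refused whole. A call with a gripper value outside its range is refused whole. The fingers move at their own pace and stop on an object; the grip force is fixed at half the most. Time passes only in rows, so rows that repeat a pose let the fingers close. It gives the time, the measured TCP pose, the force, the opening and the grip force at its end, in the units of the state.
- arm.get_obs(): the state, without advancing time (a new reading comes with each control period).
- arm.get_image(name): name is "scene" or "top" or "wrist"; returns (picture, depth): 384x512x3 uint8, blue, green, red; 384x512 float32, m along the optical axis (not along the pixel's ray), 0 where there is no reading.
- arm.camera_info(name): a dict with "intrinsics" (3x3 intrinsics, pixels), "k1" (the pictures are not rectified: a ray, as slopes to the right and down, at radius r is drawn at 1 + k1 r^2 times it, then the intrinsics apply), "position" and "orientation" of the camera in the world; the wrist camera has in their place "hand_eye" (4x4, takes a point from camera to tool coordinates, whose origin is the TCP and whose axes are the flange's). Camera axes: x right, y down, z forward; pixel columns grow to the right and rows downward; lengths in m; the calibration is good to about 2 mm. A picture is of the moment at which its call begins: read the wrist's pose just before it. camera_info takes no time and is no camera call.
- arm.hand_in(): hands the job in; it is judged then, once.
The state is a dict: "time_s": time; "qpos": joint angles; "qvel": joint speeds; "joint_efforts": joint torques, N m; "tool_pos": TCP position; "orientation": TCP orientation; "ft_force": force on the tool from outside, world axes, zero at the start; "moment": the same for the moment, N m; "width": finger opening in m; "grip_force": force on a finger pad.
Only numpy, scipy, OpenCV 4.12 (cv2) and the standard library are available. Lean on these libraries where they do the work, as an engineer would, in place of code of your own. Each camera call takes 0.05 s, during which the arm holds its last target. There are 200 camera calls.

## Working session

There is one attempt and no reset: what is moved stays moved. The work goes in short steps, Python scripts to look and compute and a shell command to move; the robot and the scene stay as the last step left them, time stands still between calls to the robot, and variables do not carry over. Pictures are saved under pics/ and viewed, at most 10 in all, crops included, and the job is handed in when it is done.

```bash
mkdir -p pics; ls
python3 - <<'E'
from workcell import arm
import cv2,numpy as np
print(arm.get_obs())
for n in("top","scene"):
    im,d=arm.get_image(n); cv2.imwrite(f"pics/{n}0.png",im); np.save(f"pics/{n}0.npy",d)
    print(n,arm.camera_info(n))
print(arm.camera_info("wrist"))
E
```

```text
pics
{'time_s': 0.0, 'qpos': array([-77.49035919,  33.92798888,   2.76827281,  92.23570456,
        -1.90881969,  54.01230543,  -1.93125148]), 'qvel': array([-0.02779953,  0.07310987, -0.05217011, -0.08059745,  0.0298488 ,
        0.08076412, -0.04766527]), 'joint_efforts': array([-4.82559972e-04, -5.48703825e+01,  1.54653009e+00, -1.98115700e+01,
        9.46269458e-03,  9.06191999e-03,  7.87081206e-06]), 'tool_pos': array([0.22218063, 0.68925288, 0.23011748]), 'orientation': array([-1.79870347e+02,  7.20894086e-03,  1.62136196e+02]), 'ft_force': array([ 0.58776771, -0.39242931,  0.77678146]), 'moment': array([ 0.00342092, -0.02874297,  0.00269587]), 'grip_force': 0.0, 'width': 0.08522487822627633}
top {'intrinsics': array([[428.30653094,   0.        , 246.14572935],
       [  0.        , 428.30653094, 181.86820627],
       [  0.        ,   0.        ,   1.        ]]), 'k1': 0.010609032313276898, 'position': array([ 0.21335602, -0.12168359,  1.42996437]), 'orientation': array([-168.33778086,    0.31412576,  -84.62960301])}
scene {'intrinsics': array([[364.95536498,   0.        , 258.30304981],
       [  0.        , 364.95536498, 187.75629172],
       [  0.        ,   0.        ,   1.        ]]), 'k1': -0.10030193463096886, 'position': array([-0.10433764, -0.87350528,  0.80965361]), 'orientation': array([-123.55033771,   -1.08918217,  -36.89132593])}
{'intrinsics': array([[303.67700142,   0.        , 257.33725792],
       [  0.        , 303.67700142, 195.55505773],
       [  0.        ,   0.        ,   1.        ]]), 'k1': 0.009342664064755956, 'hand_eye': array([[ 5.89902012e-04, -9.60946159e-01, -2.76734767e-01,
         7.02295611e-02],
       [ 9.99999815e-01,  6.07672439e-04,  2.15419538e-05,
        -5.85186896e-04],
       [ 1.47463433e-04, -2.76734728e-01,  9.60946340e-01,
        -1.43184846e-01],
       [ 0.00000000e+00,  0.00000000e+00,  0.00000000e+00,
         1.00000000e+00]])}
```

View pics/top0.png

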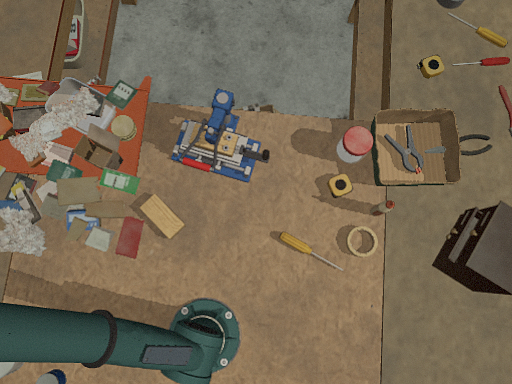

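View pics/scene0.png

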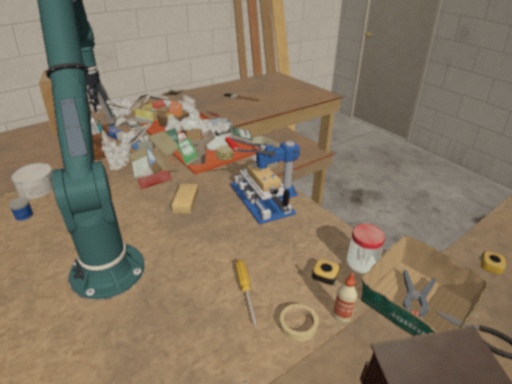

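The top view shows the press around (215,140), black handle near (263,155), red grip near (196,164). The scene view shows the press at (265,185). I'll enlarge it.

```bash
cat > h.py <<'E'
import numpy as np,cv2
from scipy.spatial.transform import Rotation as R
from workcell import arm
def cam(n,obs=None):
    c=arm.camera_info(n)
    if n=="wrist":
        T=np.eye(4);T[:3,:3]=R.from_euler('xyz',obs['orientation'],degrees=True).as_matrix();T[:3,3]=obs['tool_pos']
        T=T@c['hand_eye']
    else:
        T=np.eye(4);T[:3,:3]=R.from_euler('xyz',c['orientation'],degrees=True).as_matrix();T[:3,3]=c['position']
    return c['intrinsics'],c['k1'],T
def ray(C,u,v):
    K,k1,T=C
    p=np.array([(u-K[0,2])/K[0,0],(v-K[1,2])/K[1,1]]);q=p.copy()
    for _ in range(20):q=p/(1+k1*(q@q))
    return T[:3,:3]@np.array([*q,1]),T[:3,3]
def atz(C,u,v,z):
    d,o=ray(C,u,v);return o+d*(z-o[2])/d[2]
def cloud(C,d):
    K,k1,T=C;v,u=np.mgrid[:384,:512]
    p=np.stack([(u-K[0,2])/K[0,0],(v-K[1,2])/K[1,1]],-1);q=p
    for _ in range(20):q=p/(1+k1*(q**2).sum(-1,keepdims=True))
    P=np.concatenate([q,np.ones(q.shape[:2]+(1,))],-1)*d[...,None]
    return P@T[:3,:3].T+T[:3,3]
def proj(C,P):
    K,k1,T=C;c=(np.asarray(P)-T[:3,3])@T[:3,:3];s=c[...,:2]/c[...,2:]
    s=s*(1+k1*(s**2).sum(-1,keepdims=True));return s*K[0,0]+K[:2,2]
E
python3 - <<'E'
from h import *
im=cv2.imread("pics/top0.png");d=np.load("pics/top0.npy")
cv2.imwrite("pics/c1.png",cv2.resize(im[85:185,165:285],None,fx=6,fy=6,interpolation=cv2.INTER_CUBIC))
C=cam("top")
for u,v,z in[(263,155,.144),(196,164,.26),(224,97,.22)]:
    print(u,v,atz(C,u,v,z),cloud(C,d)[v,u])
E
```

```text
263 155 [ 0.56661399 -0.13395947  0.144     ] [ 0.56969912 -0.13406668  0.1327692 ]
196 164 [0.49126165 0.05266114 0.26      ] [0.48858701 0.05098319 0.27126007]
224 97 [ 0.71466771 -0.00100483  0.22      ] [ 0.71418442 -0.00112118  0.22116646]
```

View pics/c1.png

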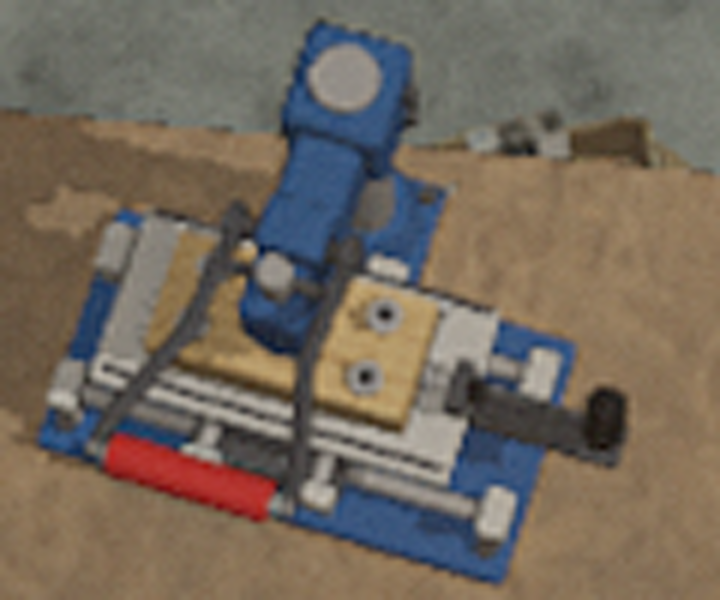

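The crop shows the column cap at crop (345,77), the red grip from (110,455) to (268,500), insert_b at (384,314), the home insert at (365,377), and the handle top at (608,400).

Run:
```python
from h import *
C=cam("top");d=np.load("pics/top0.npy");P=cloud(C,d)
def c(x,y,z): return atz(C,165+x/6-.4,85+y/6-.4,z)
pts=dict(col=c(345,77,.222),g0=c(110,455,.26),g1=c(268,500,.26),gm=c(190,477,.262),ib=c(384,314,.127),home=c(365,377,.1215),hd=c(608,395,.144),bedR=c(500,580,.0),bedL=c(42,440,0),bedFR=c(575,345,0))
for k,v in pts.items():print(k,v.round(4))
a=pts['col']-pts['gm'];print(np.degrees(np.arctan2(a[1],a[0])),np.hypot(*a[:2]))
a=pts['g0']-pts['g1'];print(np.degrees(np.arctan2(a[1],a[0]))-90)
a=pts['bedL']-pts['bedR'];print(np.degrees(np.arctan2(a[1],a[0]))-90)
a=pts['ib']-pts['home'];print(np.degrees(np.arctan2(a[1],a[0])),np.hypot(*a[:2]))
for z0,z1 in[(.116,.121)]:
    m=(abs(P[...,0]-.63)<.12)&(abs(P[...,1])<.12)&(P[...,2]>z0)&(P[...,2]<z1);print(m.sum(),P[m].mean(0))
print(P[131:150,218:240,2].round(3)[::2,::2])
```

```text
col [0.7119 0.0043 0.222 ]
g0 [0.4981 0.0906 0.26  ]
g1 [0.4834 0.0142 0.26  ]
gm [0.4906 0.0516 0.262 ]
ib [ 0.6203 -0.0203  0.127 ]
home [ 0.5866 -0.0134  0.1215]
hd [ 0.5821 -0.1418  0.144 ]
bedR [ 0.5091 -0.0921  0.    ]
bedL [0.5667 0.1778 0.    ]
bedFR [ 0.6515 -0.1225  0.    ]
-12.048552743639094 0.22635889662321854
-10.930955761482252
-12.032144884710917
-11.536897257553942 0.0344843983315199
346 [0.60851892 0.02563243 0.11858002]
[[ 2.01e-01  2.29e-01  2.26e-01  1.18e-01  1.00e-01  8.70e-02  8.40e-02
   8.20e-02  9.00e-03 -2.00e-03  1.00e-03]
 [ 2.19e-01  2.26e-01  2.18e-01  1.17e-01  1.17e-01  1.20e-01  1.20e-01
   9.70e-02  9.80e-02  8.10e-02  8.20e-02]
 [ 1.81e-01  2.24e-01  2.14e-01  1.17e-01  1.19e-01  1.43e+00  1.27e-01
   1.18e-01  1.19e-01  1.12e-01  9.20e-02]
 [ 2.31e-01  2.23e-01  1.21e-01  1.22e-01  1.33e-01  1.28e-01  1.29e-01
   1.25e-01  1.21e-01  1.17e-01  9.40e-02]
 [ 2.28e-01  2.26e-01  1.22e-01  1.19e-01  1.22e-01  1.27e-01  1.27e-01
   1.20e-01  1.17e-01  1.20e-01  8.60e-02]
 [ 2.36e-01  1.18e-01  1.20e-01  1.20e-01  1.19e-01  1.19e-01  1.13e-01
   1.21e-01  1.21e-01  1.18e-01  8.50e-02]
 [ 2.31e-01  1.18e-01  1.17e-01  1.19e-01  1.22e-01  1.16e-01  1.19e-01
   1.16e-01  1.21e-01  1.01e-01  8.40e-02]
 [ 1.23e-01  1.19e-01  1.22e-01  1.21e-01  1.23e-01  1.20e-01  1.21e-01
   1.18e-01  1.21e-01  1.01e-01  8.60e-02]
 [ 1.20e-01  1.17e-01  1.21e-01  1.20e-01  1.21e-01  1.29e-01  1.25e-01
   1.18e-01  1.21e-01  9.90e-02  9.10e-02]
 [ 1.17e-01  1.21e-01  1.16e-01  1.22e-01  1.20e-01  1.20e-01  1.20e-01
   1.20e-01  1.00e-01  9.80e-02  7.90e-02]]
```

```bash
python3 -m pendant '[{"gripper":0.0,"dx":0,"dy":-0.3,"dz":-0.3,"spin":-0.05},{"gripper":0.0,"dx":0,"dy":-0.3,"dz":-0.55,"spin":-0.05},{"gripper":0.0,"dx":0,"dy":-0.6,"dz":-0.6,"spin":-0.05},{"gripper":0.0,"dx":0,"dy":-0.6,"dz":-0.6,"spin":-0.05},{"gripper":0.0,"dx":0,"dy":-0.6,"dz":-0.6,"spin":-0.05}]'
python3 -c "
from workcell import arm;print(arm.get_obs()['qpos'])"
```

```text
time_s: 0.52
tool_pos: [0.1849, 0.5727, 0.3553]
orientation: [179.9, -0.0, 168.1]
ft_force: [0.4, 0.4, 0.1]
width: 0.0851
grip_force: 0.0
[-77.35559604  17.9561443    1.23720275 100.87214432  -0.44652077
  61.0513916    2.15304774]
```

```bash
R='' ; python3 -m pendant '[{"gripper":0.3,"dx":-0.67,"dy":-0.77,"dz":0,"spin":0},{"gripper":0.3,"dx":-0.67,"dy":-0.77,"dz":0,"spin":0},{"gripper":0.3,"dx":-0.67,"dy":-0.77,"dz":0,"spin":0},{"gripper":0.3,"dx":-0.67,"dy":-0.77,"dz":0,"spin":0},{"gripper":0.3,"dx":-0.67,"dy":-0.77,"dz":0,"spin":0},{"gripper":0.3,"dx":-0.67,"dy":-0.77,"dz":0,"spin":0}]'
python3 -c "
from workcell import arm;print(arm.get_obs()['qpos'])"
```

```text
time_s: 1.02
tool_pos: [0.2896, 0.3892, 0.3506]
orientation: [-179.7, 0.1, 167.5]
ft_force: [0.6, -0.6, 0.1]
width: 0.0601
grip_force: 0.0
[-64.19558087   8.57908929   6.12843947 114.37096096  -0.82604591
  57.34987381  19.78045733]
```

```bash
python3 -m pendant '[{"gripper":0.3,"dx":-0.67,"dy":-0.77,"dz":0,"spin":0},{"gripper":0.3,"dx":-0.67,"dy":-0.77,"dz":0,"spin":0},{"gripper":0.3,"dx":-0.67,"dy":-0.77,"dz":0,"spin":0},{"gripper":0.3,"dx":-0.67,"dy":-0.77,"dz":0,"spin":0},{"gripper":0.3,"dx":-0.67,"dy":-0.77,"dz":0,"spin":0},{"gripper":0.3,"dx":-0.67,"dy":-0.77,"dz":0,"spin":0},{"gripper":0.3,"dx":-0.67,"dy":-0.77,"dz":0,"spin":0}]'
python3 -m pendant '[{"gripper":0.3,"dx":-0.5,"dy":-0.77,"dz":0,"spin":0},{"gripper":0.3,"dx":-0.5,"dy":-0.77,"dz":0,"spin":0},{"gripper":0.3,"dx":-0.5,"dy":-0.77,"dz":0,"spin":0},{"gripper":0.3,"dx":-0.5,"dy":-0.77,"dz":0,"spin":0},{"gripper":0.3,"dx":-0.5,"dy":-0.77,"dz":0,"spin":0},{"gripper":0.3,"dx":-0.5,"dy":-0.77,"dz":0,"spin":0},{"gripper":0.3,"dx":-0.5,"dy":-0.77,"dz":0,"spin":0},{"gripper":0.3,"dx":-0.5,"dy":-0.77,"dz":0,"spin":0}]'
python3 - <<'E'
from h import *
import pickle
o=arm.get_obs();im,d=arm.get_image("wrist");cv2.imwrite("pics/w1.png",im);pickle.dump((o,d),open("pics/w1.pkl","wb"))
print(o['qpos'],o['tool_pos'],o['orientation'],o['qvel'].round(2))
E
```

```text
time_s: 1.6
tool_pos: [0.3854, 0.2173, 0.351]
orientation: [-180.0, -0.0, 167.8]
ft_force: [-0.9, 0.1, 0.5]
width: 0.06
grip_force: 0.0
time_s: 2.27
tool_pos: [0.4504, 0.0505, 0.3509]
orientation: [180.0, -0.1, 168.3]
ft_force: [0.2, 0.4, 0.6]
width: 0.0596
grip_force: 0.0
[-34.70078447   5.74747507  24.91086604 118.32699129  -2.94355007
  56.54412323  70.06758716] [0.45038686 0.05047505 0.35090496] [ 1.79983840e+02 -6.24224041e-02  1.68341670e+02] [-0.64 -0.23 -0.42  0.16  0.17  0.05  0.27]
```

View pics/w1.png

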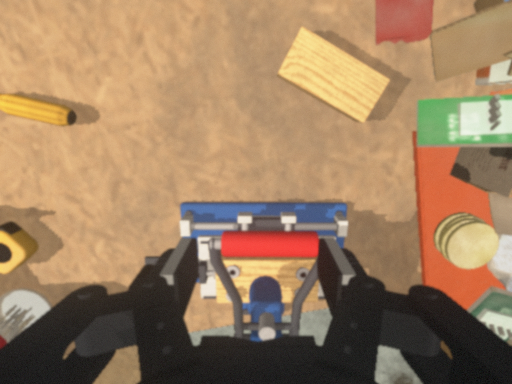

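The wrist view shows the red grip spanning (222–318, 244), the home insert at about (234,271), insert_a at about (302,271), and the bed edge at row 203. I'll crop it for precision.

Run:
```python
import cv2
im=cv2.imread("pics/w1.png");cv2.imwrite("pics/w1c.png",cv2.resize(im[195:345,165:365],None,fx=4,fy=4,interpolation=cv2.INTER_CUBIC))
```

```text
(no output)
```

View pics/w1c.png

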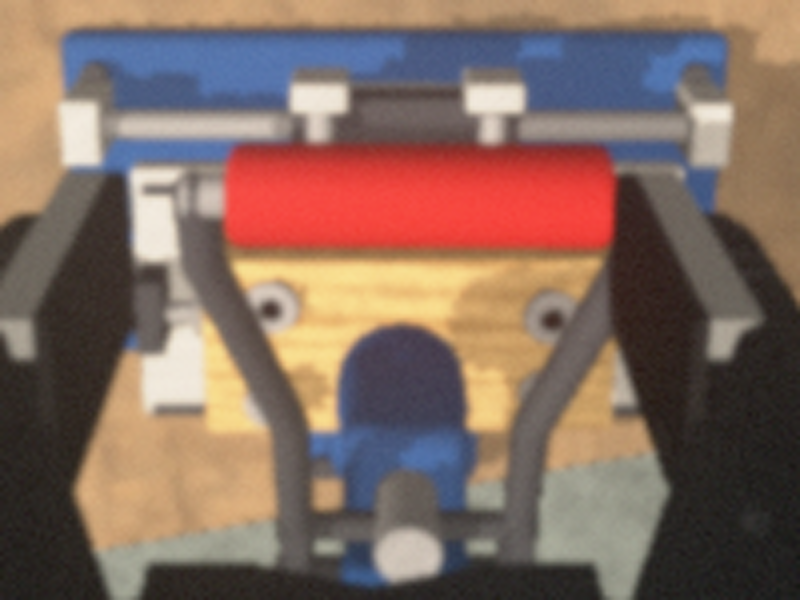

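Run:
```python
from h import *
import pickle
o,d=pickle.load(open("pics/w1.pkl","rb"));C=cam("wrist",o)
def c(x,y,z): return atz(C,165+(x+.5)/4-.5,195+(y+.5)/4-.5,z)
p=dict(home=c(272,307,.1215),a=c(550,319,.1275),gL=c(228,197,.262),gR=c(614,197,.262),b1=c(65,38,.01),b2=c(727,35,.01),col=c(408,555,.236))
for k,v in p.items():print(k,v.round(4))
for n in(('gR','gL'),('b2','b1'),('a','home')):
    v=p[n[0]]-p[n[1]];print(n,np.degrees(np.arctan2(v[1],v[0]))-90,np.hypot(*v[:2]))
y=np.radians(-11.9);ex=np.array([np.cos(y),np.sin(y)]);ey=np.array([-ex[1],ex[0]])
g=(p['gL']+p['gR'])[:2]/2;print("origin from grip",g+.1174*ex)
b=(p['b1']+p['b2'])[:2]/2;print("bed edge mid",b, "origin if bed x from -.075:",b+.075*ex)
C2=cloud(C,d);print("tip z home/a",C2[272,233,2],C2[274,302,2],C2[244,270])
```

```text
home [ 0.5856 -0.0125  0.1215]
a [0.6057 0.08   0.1275]
gL [0.4818 0.0131 0.262 ]
gR [0.498  0.0918 0.262 ]
b1 [ 0.5064 -0.092   0.01  ]
b2 [0.5609 0.179  0.01  ]
col [0.5985 0.0291 0.236 ]
('gR', 'gL') -11.62102444851179 0.08037735306124838
('b2', 'b1') -11.354498670181485 0.2764416984306403
('a', 'home') -12.277397680816222 0.09469252162999033
origin from grip [0.60478516 0.02823281]
bed edge mid [0.53364154 0.04348992] origin if bed x from -.075: [0.60702972 0.02802461]
tip z home/a 0.122481153539782 0.1294060023383285 [0.38156914 0.06403429 0.49416763]
```

```bash
python3 -m pendant '[{"gripper":0.3,"dx":-0.82,"dy":-0.81,"dz":0,"spin":0},{"gripper":0.3,"dx":-0.82,"dy":-0.81,"dz":0,"spin":0},{"gripper":0.3,"dx":-0.82,"dy":-0.81,"dz":0,"spin":0},{"gripper":0.3,"dx":-0.82,"dy":-0.81,"dz":0,"spin":0},{"gripper":0.3,"dx":-0.82,"dy":-0.81,"dz":0,"spin":0},{"gripper":0.3,"dx":-0.82,"dy":-0.81,"dz":0,"spin":0},{"gripper":0.3,"dx":-0.82,"dy":-0.81,"dz":0.3,"spin":0},{"gripper":0.3,"dx":-0.82,"dy":-0.81,"dz":0.5,"spin":0},{"gripper":0.3,"dx":-0.82,"dy":-0.81,"dz":0.5,"spin":0},{"gripper":0.3,"dx":-0.82,"dy":-0.81,"dz":0.5,"spin":0}]'
python3 - <<'E'
from h import *
o=arm.get_obs();im,d=arm.get_image("wrist");cv2.imwrite("pics/w2.png",im)
print(o['qpos'],o['tool_pos'],o['orientation'])
C=cam("wrist",o)
for z in(.144,.12,.101):print(proj(C,[*o['tool_pos'][:2],z]),proj(C,[.5767,-.1408,z]))
E
```

```text
time_s: 3.15
tool_pos: [0.5751, -0.1402, 0.246]
orientation: [180.0, -0.6, 168.4]
ft_force: [-0.1, 0.9, -0.2]
width: 0.0598
grip_force: 0.0
[-11.19333702  25.70911494  28.41731774 109.48026368 -15.81473719
  49.30642807 103.74795276] [ 0.57508162 -0.14018462  0.24603176] [179.95366245  -0.62558604 168.35512688]
[257.92467907 196.46701005] [257.59480831 198.42084751]
[257.85802627 189.42537988] [257.55561585 191.22869456]
[257.81262971 184.62904377] [257.52891529 186.32864581]
```

View pics/w2.png

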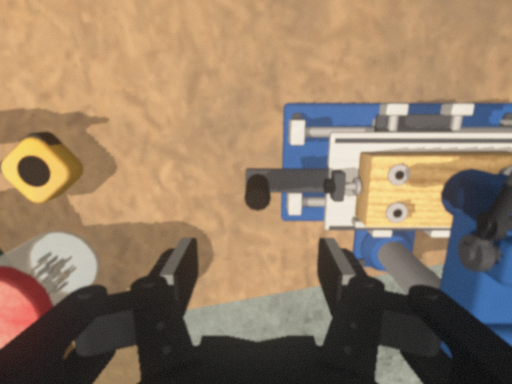

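The wrist view shows the handle at about (258,190), home insert (399,174), insert_b (398,212), jar and tape far to the left. I'll take a crop to read these more closely.

Run:
```python
import cv2
im=cv2.imread("pics/w2.png");cv2.imwrite("pics/w2c.png",cv2.resize(im[95:245,235:435],None,fx=4,fy=4,interpolation=cv2.INTER_CUBIC))
```

```text
(no output)
```

View pics/w2c.png

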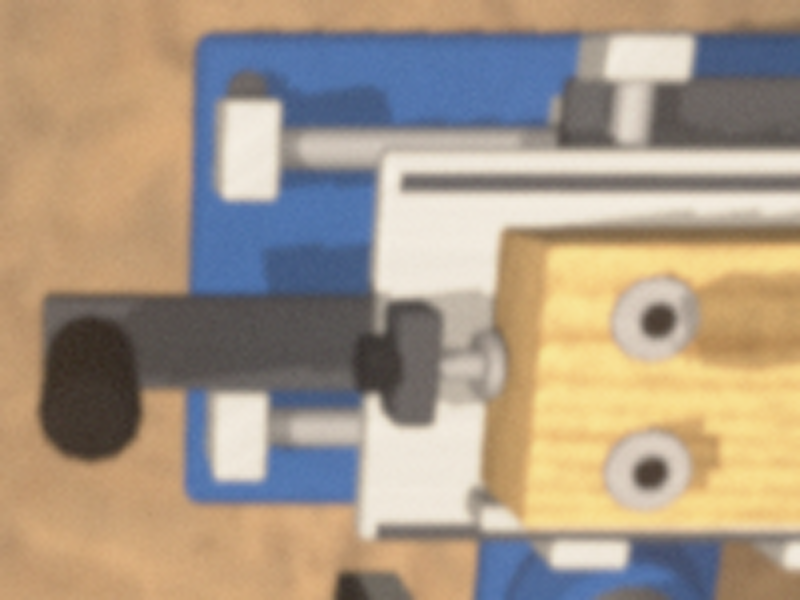

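```bash
python3 - <<'E'
from h import *
o=arm.get_obs();C=cam("wrist",o)
def c(x,y,z): return atz(C,235+(x+.5)/4-.5,95+(y+.5)/4-.5,z)[:2]
y=np.radians(-11.8);ex=np.array([np.cos(y),np.sin(y)]);ey=np.array([-ex[1],ex[0]]);O=np.array([.6052,.0279])
for n,v in dict(home=c(655,320,.1215),b=c(650,470,.1275),hd=c(90,412,.144),bed1=c(200,38,.01),bed2=c(187,500,.01)).items():
    print(n,v.round(4),((v-O)@ex).round(4),((v-O)@ey).round(4))
E
python3 -m pendant '[{"gripper":0.3,"dx":0,"dy":0,"dz":0.2,"spin":0},{"gripper":0.3,"dx":0,"dy":0,"dz":0.4,"spin":0},{"gripper":0.3,"dx":0,"dy":0,"dz":0.6,"spin":0},{"gripper":0.3,"dx":0,"dy":0,"dz":0.74,"spin":0},{"gripper":0.3,"dx":0,"dy":0,"dz":0.74,"spin":0},{"gripper":1,"dx":0,"dy":0,"dz":0.74,"spin":0},{"gripper":1,"dx":0,"dy":0,"dz":0.74,"spin":0},{"gripper":1,"dx":0,"dy":0,"dz":0.74,"spin":0},{"gripper":1,"dx":0,"dy":0,"dz":0.74,"spin":0},{"gripper":1,"dx":0,"dy":0,"dz":0.74,"spin":0},{"gripper":1,"dx":0,"dy":0,"dz":0.74,"spin":0},{"gripper":1,"dx":0,"dy":0,"dz":0.74,"spin":0}]'
```

```text
home [ 0.5901 -0.0138] -0.0063 -0.0439
b [ 0.6233 -0.0202] 0.0276 -0.0433
hd [ 0.5791 -0.1424] 0.0093 -0.172
bed1 [ 0.5089 -0.0941] -0.0694 -0.1391
bed2 [ 0.6536 -0.1247] 0.0786 -0.1394
time_s: 4.2
tool_pos: [0.5808, -0.1438, 0.1066]
orientation: [179.9, 0.4, 168.2]
ft_force: [1.3, 2.1, 4.9]
width: 0.0215
grip_force: 58.4
```

```bash
python3 -m pendant '[{"gripper":1,"dx":0,"dy":0,"dz":0,"spin":0},{"gripper":1,"dx":0,"dy":0,"dz":0,"spin":0},{"gripper":1,"dx":0,"dy":0,"dz":0,"spin":0}]'
python3 -m pendant '[{"gripper":1,"dx":-0.01,"dy":-0.05,"dz":0,"spin":0},{"gripper":1,"dx":-0.025,"dy":-0.1,"dz":0,"spin":0},{"gripper":1,"dx":-0.04,"dy":-0.15,"dz":0,"spin":0},{"gripper":1,"dx":-0.05,"dy":-0.2,"dz":0,"spin":0},{"gripper":1,"dx":-0.058,"dy":-0.258,"dz":0,"spin":0},{"gripper":1,"dx":-0.058,"dy":-0.258,"dz":0,"spin":0},{"gripper":1,"dx":-0.058,"dy":-0.258,"dz":0,"spin":0},{"gripper":1,"dx":-0.058,"dy":-0.258,"dz":0,"spin":0},{"gripper":1,"dx":-0.058,"dy":-0.258,"dz":0,"spin":0}]'
python3 - <<'E'
from h import *
y=np.radians(-11.8);ex=np.array([np.cos(y),np.sin(y)]);ey=np.array([-ex[1],ex[0]]);O=np.array([.6052,.0279])
o=arm.get_obs();v=o['tool_pos'][:2]-O;print(v@ex,v@ey,o['ft_force'],o['orientation'])
E
```

```text
time_s: 4.45
tool_pos: [0.5808, -0.1438, 0.1066]
orientation: [179.9, 0.4, 168.2]
ft_force: [0.4, 2.4, 4.6]
width: 0.0215
grip_force: 58.4
time_s: 5.2
tool_pos: [0.5798, -0.1996, 0.1066]
orientation: [-179.9, 0.3, 168.1]
ft_force: [-2.7, -2.0, 8.7]
width: 0.0214
grip_force: 59.8
0.021621280851483057 -0.22790038256724507 [-2.74576351 -1.96310031  8.73157882] [-179.88025335    0.27651586  168.06086305]
```

```bash
python3 -m pendant '[{"gripper":0.3,"dx":0,"dy":0,"dz":0,"spin":0},{"gripper":0.3,"dx":0,"dy":0,"dz":0,"spin":0},{"gripper":0.3,"dx":0,"dy":0,"dz":0,"spin":0},{"gripper":0.3,"dx":0,"dy":0,"dz":0,"spin":0},{"gripper":0.3,"dx":0,"dy":0.0,"dz":-0.2,"spin":0},{"gripper":0.3,"dx":0,"dy":0,"dz":-0.4,"spin":0},{"gripper":0.3,"dx":0,"dy":0.0,"dz":-0.6,"spin":0},{"gripper":0.3,"dx":0,"dy":0.2,"dz":-0.75,"spin":0},{"gripper":0.3,"dx":0,"dy":0.35,"dz":-0.75,"spin":0},{"gripper":0.3,"dx":0,"dy":0.35,"dz":-0.75,"spin":0},{"gripper":0.3,"dx":0,"dy":0.35,"dz":-0.75,"spin":0}]'
python3 - <<'E'
from h import *
import pickle
o=arm.get_obs();im,d=arm.get_image("wrist");cv2.imwrite("pics/w3.png",im);pickle.dump((o,d),open("pics/w3.pkl","wb"))
cv2.imwrite("pics/w3c.png",cv2.resize(im[80:260,200:440],None,fx=3.3,fy=3.3,interpolation=cv2.INTER_CUBIC))
print(o['tool_pos'],o['orientation'],o['ft_force'])
E
```

```text
time_s: 6.12
tool_pos: [0.5943, -0.1245, 0.2536]
orientation: [179.9, 0.0, 168.5]
ft_force: [-0.4, -0.1, -0.4]
width: 0.06
grip_force: 0.0
[ 0.59432136 -0.12445716  0.25364514] [1.79886655e+02 4.71471636e-02 1.68530827e+02] [-0.43933661 -0.10593976 -0.42832279]
```

View pics/w3c.png

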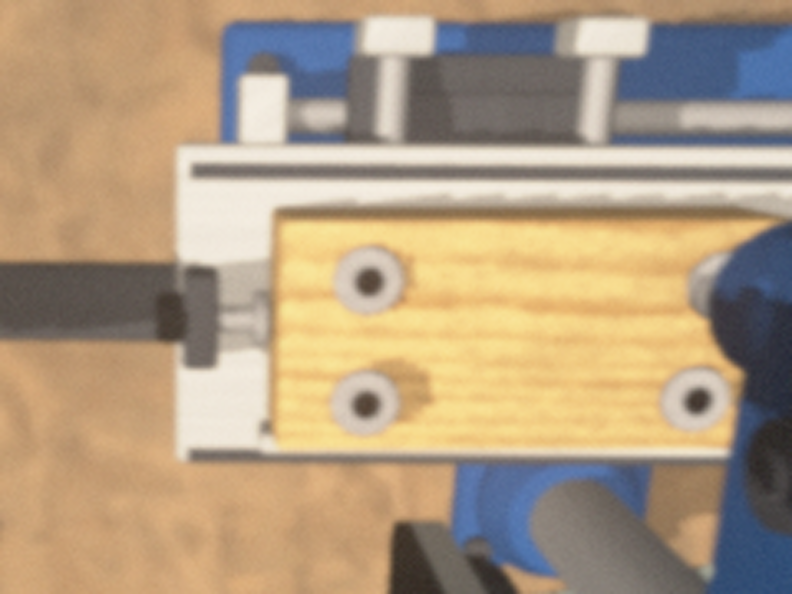

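Crop: home inserts at (370,280) and (696,398), insert_b at (366,404), bed corner (225,25), and insert_a peeking out at (708,285) beside the head.

Run:
```python
from h import *
import pickle
o,_=pickle.load(open("pics/w3.pkl","rb"));C=cam("wrist",o)
def c(x,y,z): return atz(C,200+(x+.5)/3.3-.5,80+(y+.5)/3.3-.5,z)[:2]
y=np.radians(-11.8);ex=np.array([np.cos(y),np.sin(y)]);ey=np.array([-ex[1],ex[0]]);O=np.array([.6052,.0279])
for n,v,off in [('h1',c(370,280,.1215),(-17,-48)),('b',c(366,404,.1275),(17,-48)),('h2',c(696,398,.1215),(17,48)),('bed',c(225,25,.01),(-75,-140))]:
    p=np.array([(v-O)@ex,(v-O)@ey]);print(n,v.round(4),p.round(4),"board",(p*1000-off).round(1))
```

```text
h1 [ 0.5841 -0.0718] [-0.0003 -0.1019] board [ 16.7 -53.9]
b [ 0.6175 -0.079 ] [ 0.0339 -0.1022] board [ 16.9 -54.2]
h2 [0.6365 0.0146] [ 0.0334 -0.0066] board [ 16.4 -54.6]
bed [ 0.5046 -0.0936] [-0.0736 -0.1395] board [1.4 0.5]
```

```bash
python3 -m pendant '[{"gripper":0.3,"dx":0,"dy":-0.2,"dz":0,"spin":0},{"gripper":0.3,"dx":0,"dy":-0.347,"dz":0.0,"spin":0},{"gripper":0.3,"dx":0,"dy":-0.347,"dz":0.15,"spin":0},{"gripper":0.3,"dx":0,"dy":-0.347,"dz":0.35,"spin":0},{"gripper":0.3,"dx":0,"dy":-0.347,"dz":0.55,"spin":0},{"gripper":0.3,"dx":0,"dy":-0.347,"dz":0.72,"spin":0},{"gripper":0.3,"dx":0,"dy":-0.347,"dz":0.72,"spin":0},{"gripper":1,"dx":0,"dy":-0.347,"dz":0.72,"spin":0},{"gripper":1,"dx":0,"dy":-0.347,"dz":0.72,"spin":0},{"gripper":1,"dx":0,"dy":-0.347,"dz":0.72,"spin":0},{"gripper":1,"dx":0,"dy":-0.347,"dz":0.72,"spin":0},{"gripper":1,"dx":0,"dy":-0.347,"dz":0.72,"spin":0},{"gripper":1,"dx":-0.003,"dy":-0.335,"dz":0.72,"spin":0},{"gripper":1,"dx":-0.003,"dy":-0.322,"dz":0.72,"spin":0},{"gripper":1,"dx":-0.003,"dy":-0.322,"dz":0.72,"spin":0},{"gripper":1,"dx":-0.003,"dy":-0.322,"dz":0.72,"spin":0}]'
cat > s.py <<'E'
from h import *
y=np.radians(-11.8);ex=np.array([np.cos(y),np.sin(y)]);ey=np.array([-ex[1],ex[0]]);O=np.array([.6052,.0279])
o=arm.get_obs();v=o['tool_pos'][:2]-O;print("press xy",v@ex,v@ey,"z",o['tool_pos'][2],o['ft_force'].round(1),o['orientation'].round(1),o['width'])
E
python3 s.py
```

```text
time_s: 7.5
tool_pos: [0.5814, -0.1928, 0.1118]
orientation: [-180.0, 0.2, 168.1]
ft_force: [-1.8, -2.5, 8.3]
width: 0.0213
grip_force: 59.5
press xy 0.021796361334084673 -0.22094047559287439 z 0.11180045213794282 [-1.8 -2.5  8.3] [-180.     0.2  168.1] 0.02129663137174466
```

```bash
python3 -m pendant '[{"gripper":1,"dx":0,"dy":-0.008,"dz":0,"spin":0},{"gripper":1,"dx":0,"dy":-0.008,"dz":0,"spin":0},{"gripper":1,"dx":0,"dy":-0.008,"dz":0,"spin":0}]'; python3 s.py
python3 -m pendant '[{"gripper":0.3,"dx":0,"dy":0,"dz":0,"spin":0},{"gripper":0.3,"dx":0,"dy":0,"dz":0,"spin":0},{"gripper":0.3,"dx":0,"dy":0,"dz":0,"spin":0},{"gripper":0.3,"dx":0,"dy":0,"dz":0,"spin":0},{"gripper":0.3,"dx":0,"dy":0.0,"dz":-0.2,"spin":0},{"gripper":0.3,"dx":0,"dy":0,"dz":-0.4,"spin":0},{"gripper":0.3,"dx":0,"dy":0.0,"dz":-0.6,"spin":0},{"gripper":0.3,"dx":0,"dy":0.2,"dz":-0.75,"spin":0},{"gripper":0.3,"dx":0,"dy":0.35,"dz":-0.75,"spin":0},{"gripper":0.3,"dx":0,"dy":0.35,"dz":-0.75,"spin":0},{"gripper":0.3,"dx":0,"dy":0.35,"dz":-0.75,"spin":0}]'
python3 - <<'E'
from h import *
import pickle
o=arm.get_obs();im,d=arm.get_image("wrist");pickle.dump((o,d),open("pics/w4.pkl","wb"))
cv2.imwrite("pics/w4c.png",cv2.resize(im[80:260,200:440],None,fx=3.3,fy=3.3,interpolation=cv2.INTER_CUBIC))
E
```

```text
time_s: 7.75
tool_pos: [0.5813, -0.1929, 0.1117]
orientation: [179.9, 0.2, 168.1]
ft_force: [-2.0, 1.5, 10.1]
width: 0.021
grip_force: 59.6
press xy 0.021771997477817037 -0.22100607241226908 z 0.11173879451510497 [-2.   1.5 10.1] [179.9   0.2 168.1] 0.021047441828538713
time_s: 8.67
tool_pos: [0.5956, -0.1209, 0.2595]
orientation: [179.9, 0.0, 168.5]
ft_force: [-0.6, -0.9, -0.9]
width: 0.0599
grip_force: 0.0
```

View pics/w4c.png

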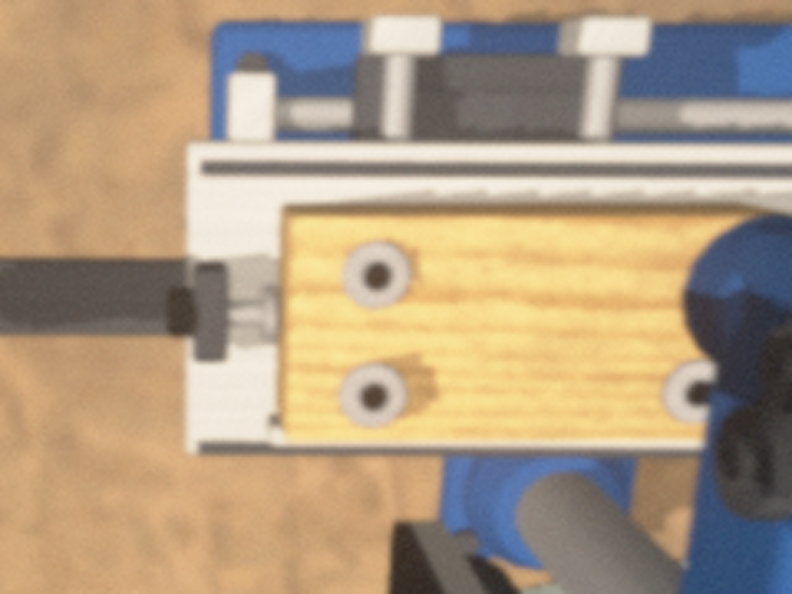

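Crop: home insert (377,275), insert_b (373,396), bed corner (214,25).

Run:
```python
from h import *
import pickle
o,_=pickle.load(open("pics/w4.pkl","rb"));C=cam("wrist",o)
def c(x,y,z): return atz(C,200+(x+.5)/3.3-.5,80+(y+.5)/3.3-.5,z)[:2]
y=np.radians(-11.8);ex=np.array([np.cos(y),np.sin(y)]);ey=np.array([-ex[1],ex[0]]);O=np.array([.6052,.0279])
for n,v,off in [('h1',c(377,275,.1215),(-17,-48)),('b',c(373,396,.1275),(17,-48)),('bed',c(214,25,.01),(-75,-140))]:
    p=np.array([(v-O)@ex,(v-O)@ey]);print(n,p.round(4),"board",(p*1000-off).round(1))
```

```text
h1 [-0.0002 -0.0952] board [ 16.8 -47.2]
b [ 0.0338 -0.0954] board [ 16.8 -47.4]
bed [-0.0735 -0.1395] board [1.5 0.5]
```

```bash
python3 -m pendant '[{"gripper":1,"dx":0.1,"dy":0,"dz":-0.2,"spin":0},{"gripper":1,"dx":0.3,"dy":0.1,"dz":-0.3,"spin":0},{"gripper":1,"dx":0.69,"dy":0.74,"dz":-0.3,"spin":0},{"gripper":1,"dx":0.69,"dy":0.74,"dz":-0.3,"spin":0},{"gripper":1,"dx":0.69,"dy":0.74,"dz":-0.3,"spin":0},{"gripper":1,"dx":0.69,"dy":0.74,"dz":-0.3,"spin":0},{"gripper":1,"dx":0.69,"dy":0.74,"dz":-0.3,"spin":0},{"gripper":1,"dx":0.69,"dy":0.74,"dz":-0.3,"spin":0},{"gripper":1,"dx":0.69,"dy":0.74,"dz":-0.3,"spin":0},{"gripper":1,"dx":0.69,"dy":0.74,"dz":-0.3,"spin":0}]'; python3 s.py
```

```text
time_s: 9.55
tool_pos: [0.4902, 0.0459, 0.3191]
orientation: [-179.9, 0.0, 167.9]
ft_force: [-0.2, 0.5, -0.3]
width: -0.0001
grip_force: 0.0
press xy -0.1162644889712862 -0.005849885536539427 z 0.3190721399255848 [-0.2  0.5 -0.3] [-179.9    0.   167.9] -0.0001434173831417058
```

```bash
python3 -m pendant '[{"gripper":1,"dx":0.01,"dy":0.03,"dz":0.15,"spin":0},{"gripper":1,"dx":0.01,"dy":0.03,"dz":0.24,"spin":0},{"gripper":1,"dx":0.02,"dy":0.03,"dz":0.3,"spin":0},{"gripper":1,"dx":0.035,"dy":0.03,"dz":0.36,"spin":0},{"gripper":1,"dx":0.045,"dy":0.03,"dz":0.42,"spin":0},{"gripper":1,"dx":0.05,"dy":0.03,"dz":0.48,"spin":0},{"gripper":1,"dx":0.05,"dy":0.03,"dz":0.53,"spin":0},{"gripper":1,"dx":0.045,"dy":0.03,"dz":0.58,"spin":0},{"gripper":1,"dx":0.035,"dy":0.03,"dz":0.63,"spin":0},{"gripper":1,"dx":0.025,"dy":0.03,"dz":0.67,"spin":0},{"gripper":1,"dx":0.02,"dy":0.03,"dz":0.7,"spin":0},{"gripper":1,"dx":0.02,"dy":0.03,"dz":0.7,"spin":0},{"gripper":1,"dx":0.02,"dy":0.03,"dz":0.7,"spin":0}]'; python3 s.py
```

```text
time_s: 10.63
tool_pos: [0.4853, 0.0537, 0.1788]
orientation: [-179.9, -0.3, 168.0]
ft_force: [-4.0, 1.2, 9.0]
width: -0.0001
grip_force: 4.2
press xy -0.12266681550195796 0.0007446764130461699 z 0.1787759810528698 [-4.   1.2  9. ] [-179.9   -0.3  168. ] -0.00014765568706498388
```

```bash
python3 -m pendant '[{"gripper":1,"dx":0,"dy":0,"dz":0.015,"spin":0},{"gripper":1,"dx":0,"dy":0,"dz":0.03,"spin":0},{"gripper":1,"dx":0,"dy":0,"dz":0.03,"spin":0},{"gripper":1,"dx":0,"dy":0,"dz":0.03,"spin":0}]'; python3 s.py;python3 -m pendant '[{"gripper":1,"dx":0,"dy":0,"dz":0.015,"spin":0},{"gripper":1,"dx":0,"dy":0,"dz":0.015,"spin":0},{"gripper":1,"dx":0,"dy":0,"dz":0.015,"spin":0}]'; python3 s.py
```

```text
time_s: 10.97
tool_pos: [0.4867, 0.0535, 0.1735]
orientation: [-180.0, -0.1, 168.0]
ft_force: [-4.0, 0.1, 9.4]
width: -0.0001
grip_force: 4.7
press xy -0.12124957401435979 0.0007771235009461919 z 0.17349532436876167 [-4.   0.1  9.4] [-1.80e+02 -1.00e-01  1.68e+02] -0.00013133290628753185
time_s: 11.22
tool_pos: [0.4873, 0.0533, 0.1707]
orientation: [-180.0, -0.1, 168.0]
ft_force: [-3.9, -0.4, 10.2]
width: 0.0001
grip_force: 4.9
press xy -0.1205880490490645 0.0007770199940462866 z 0.17073285332535626 [-3.9 -0.4 10.2] [-1.80e+02 -1.00e-01  1.68e+02] 9.916275390617089e-05
```

```bash
for i in 1; do python3 -m pendant '[{"gripper":1,"dx":0,"dy":0,"dz":0.01,"spin":0},{"gripper":1,"dx":0,"dy":0,"dz":0.01,"spin":0},{"gripper":1,"dx":0,"dy":0,"dz":0.01,"spin":0}]'; python3 s.py; python3 -m pendant '[{"gripper":1,"dx":0,"dy":0,"dz":0.015,"spin":0},{"gripper":1,"dx":0,"dy":0,"dz":0.015,"spin":0},{"gripper":1,"dx":0,"dy":0,"dz":0.015,"spin":0}]'; python3 s.py;  done
```

```text
time_s: 11.47
tool_pos: [0.4878, 0.0532, 0.1689]
orientation: [-180.0, 0.0, 168.0]
ft_force: [-3.3, 0.3, 9.7]
width: 0.0001
grip_force: 5.1
press xy -0.1201104682620665 0.0007817393668696423 z 0.16891068301955064 [-3.3  0.3  9.7] [-180.    0.  168.] 5.639144677045981e-05
time_s: 11.72
tool_pos: [0.4883, 0.0532, 0.167]
orientation: [180.0, 0.0, 167.9]
ft_force: [-4.6, -0.4, 19.0]
width: 0.0002
grip_force: 9.6
press xy -0.11961661459039692 0.0008082408708128853 z 0.16697676788175045 [-4.6 -0.4 19. ] [180.    0.  167.9] 0.0002354900243262894
```

```bash
python3 -m pendant '[{"gripper":1,"dx":0,"dy":0,"dz":0.01,"spin":0},{"gripper":1,"dx":0,"dy":0,"dz":0.01,"spin":0},{"gripper":1,"dx":0,"dy":0,"dz":0.01,"spin":0}]'; python3 s.py; python3 -m pendant '[{"gripper":1,"dx":0,"dy":0,"dz":0.015,"spin":0},{"gripper":1,"dx":0,"dy":0,"dz":0.015,"spin":0},{"gripper":1,"dx":0,"dy":0,"dz":0.015,"spin":0}]'; python3 s.py
```

```text
time_s: 11.97
tool_pos: [0.4885, 0.0532, 0.1663]
orientation: [179.9, 0.0, 167.9]
ft_force: [-8.5, 0.3, 31.9]
width: 0.0001
grip_force: 16.1
press xy -0.1194414913251634 0.0008484038131448893 z 0.16632282861244368 [-8.5  0.3 31.9] [179.9   0.  167.9] 0.00011284000375825084
time_s: 12.22
tool_pos: [0.4887, 0.0531, 0.1654]
orientation: [179.8, 0.0, 167.9]
ft_force: [-13.1, -0.5, 51.8]
width: -0.0001
grip_force: 26.0
press xy -0.11917759926547068 0.0008548649972275682 z 0.16535764727424965 [-13.1  -0.5  51.8] [179.8   0.  167.9] -5.3146000220298933e-05
```

```bash
python3 -m pendant '[{"gripper":1,"dx":0.01,"dy":0,"dz":-0.05,"spin":0},{"gripper":1,"dx":0.02,"dy":0,"dz":-0.12,"spin":0},{"gripper":1,"dx":0.03,"dy":0,"dz":-0.2,"spin":0},{"gripper":1,"dx":0.03,"dy":0,"dz":-0.28,"spin":0},{"gripper":1,"dx":0.02,"dy":0,"dz":-0.36,"spin":0},{"gripper":1,"dx":0,"dy":0,"dz":-0.45,"spin":0},{"gripper":1,"dx":0,"dy":0,"dz":-0.55,"spin":0},{"gripper":1,"dx":0,"dy":0,"dz":-0.8,"spin":0},{"gripper":1,"dx":0,"dy":0,"dz":-0.85,"spin":0},{"gripper":1,"dx":0,"dy":0,"dz":-0.85,"spin":0}]'
python3 s.py
```

```text
time_s: 13.05
tool_pos: [0.4915, 0.0536, 0.3348]
orientation: [179.8, 0.6, 168.0]
ft_force: [0.6, 0.4, 0.3]
width: -0.0003
grip_force: 0.0
press xy -0.11657821050795923 0.001938683882195015 z 0.3347718183493405 [0.6 0.4 0.3] [179.8   0.6 168. ] -0.0002865298243820605
```

```bash
python3 -m pendant '[{"gripper":0.3,"dx":-0.1,"dy":-0.2,"dz":0,"spin":0},{"gripper":0.3,"dx":-0.67,"dy":-1,"dz":0,"spin":0},{"gripper":0.3,"dx":-0.67,"dy":-1,"dz":0,"spin":0},{"gripper":0.3,"dx":-0.67,"dy":-1,"dz":0,"spin":0},{"gripper":0.3,"dx":-0.67,"dy":-1,"dz":0,"spin":0},{"gripper":0.3,"dx":-0.67,"dy":-1,"dz":0,"spin":0},{"gripper":0.3,"dx":-0.67,"dy":-1,"dz":0.2,"spin":0},{"gripper":0.3,"dx":-0.67,"dy":-1,"dz":0.4,"spin":0},{"gripper":0.3,"dx":-0.67,"dy":-1,"dz":0.4,"spin":0},{"gripper":0.3,"dx":-0.67,"dy":-1,"dz":0.4,"spin":0}]'; python3 s.py
```

```text
time_s: 13.88
tool_pos: [0.5751, -0.1686, 0.2476]
orientation: [-179.9, -0.4, 168.0]
ft_force: [0.8, -0.4, 0.2]
width: 0.0598
grip_force: 0.0
press xy 0.01076121372956032 -0.19852454979695514 z 0.24763753280363454 [ 0.8 -0.4  0.2] [-179.9   -0.4  168. ] 0.0597720837258518
```

```bash
python3 -m pendant '[{"gripper":0.3,"dx":-0.035,"dy":-0.12,"dz":0,"spin":0},{"gripper":0.3,"dx":-0.035,"dy":-0.12,"dz":0.15,"spin":0},{"gripper":0.3,"dx":-0.035,"dy":-0.12,"dz":0.35,"spin":0},{"gripper":0.3,"dx":-0.035,"dy":-0.12,"dz":0.55,"spin":0},{"gripper":0.3,"dx":-0.035,"dy":-0.12,"dz":0.7,"spin":0},{"gripper":0.3,"dx":-0.035,"dy":-0.12,"dz":0.7,"spin":0},{"gripper":1,"dx":-0.035,"dy":-0.12,"dz":0.7,"spin":0},{"gripper":1,"dx":-0.035,"dy":-0.12,"dz":0.7,"spin":0},{"gripper":1,"dx":-0.035,"dy":-0.12,"dz":0.7,"spin":0},{"gripper":1,"dx":-0.035,"dy":-0.12,"dz":0.7,"spin":0},{"gripper":1,"dx":-0.035,"dy":-0.12,"dz":0.7,"spin":0},{"gripper":1,"dx":-0.035,"dy":-0.12,"dz":0.7,"spin":0}]'; python3 s.py
```

```text
time_s: 14.88
tool_pos: [0.5817, -0.1937, 0.1138]
orientation: [180.0, 0.4, 168.1]
ft_force: [-0.1, 0.2, 5.5]
width: 0.0212
grip_force: 58.5
press xy 0.022322297553375694 -0.2217414595872084 z 0.11378228485732231 [-0.1  0.2  5.5] [180.    0.4 168.1] 0.021211422702702654
```

```bash
python3 -m pendant '[{"gripper":1,"dx":0.01,"dy":0.04,"dz":0,"spin":0},{"gripper":1,"dx":0.03,"dy":0.1,"dz":0,"spin":0},{"gripper":1,"dx":0.05,"dy":0.16,"dz":0,"spin":0},{"gripper":1,"dx":0.07,"dy":0.22,"dz":0,"spin":0},{"gripper":1,"dx":0.1,"dy":0.28,"dz":0,"spin":0},{"gripper":1,"dx":0.12,"dy":0.34,"dz":0,"spin":0},{"gripper":1,"dx":0.14,"dy":0.4,"dz":0,"spin":0},{"gripper":1,"dx":0.155,"dy":0.44,"dz":0,"spin":0},{"gripper":1,"dx":0.166,"dy":0.47,"dz":0,"spin":0},{"gripper":1,"dx":0.166,"dy":0.47,"dz":0,"spin":0},{"gripper":1,"dx":0.166,"dy":0.47,"dz":0,"spin":0},{"gripper":1,"dx":0.166,"dy":0.47,"dz":0,"spin":0}]'; python3 s.py
```

```text
time_s: 15.88
tool_pos: [0.5701, -0.0932, 0.1137]
orientation: [179.9, 0.5, 168.2]
ft_force: [2.3, 1.3, 9.3]
width: 0.021
grip_force: 60.1
press xy -0.009631214391499204 -0.1256955432071464 z 0.11368497390295694 [2.3 1.3 9.3] [179.9   0.5 168.2] 0.02097058259242797
```

```bash
python3 -m pendant '[{"gripper":0.3,"dx":0,"dy":0,"dz":0,"spin":0},{"gripper":0.3,"dx":0,"dy":0,"dz":0,"spin":0},{"gripper":0.3,"dx":0,"dy":0,"dz":0,"spin":0},{"gripper":0.3,"dx":0,"dy":0,"dz":0,"spin":0},{"gripper":0.3,"dx":0,"dy":0.0,"dz":-0.2,"spin":0},{"gripper":0.3,"dx":0,"dy":0,"dz":-0.4,"spin":0},{"gripper":0.3,"dx":0,"dy":0.0,"dz":-0.6,"spin":0},{"gripper":0.3,"dx":0,"dy":0,"dz":-0.75,"spin":0},{"gripper":0.3,"dx":0,"dy":0,"dz":-0.75,"spin":0},{"gripper":0.3,"dx":0,"dy":0,"dz":-0.75,"spin":0}]'
python3 - <<'E'
from h import *
import pickle
o=arm.get_obs();im,d=arm.get_image("wrist");pickle.dump((o,d),open("pics/w5.pkl","wb"));cv2.imwrite("pics/w5.png",im)
cv2.imwrite("pics/w5c.png",cv2.resize(im[80:260,200:440],None,fx=3.3,fy=3.3,interpolation=cv2.INTER_CUBIC))
E
```

```text
time_s: 16.72
tool_pos: [0.5667, -0.0945, 0.262]
orientation: [179.9, 0.2, 168.1]
ft_force: [-1.7, -0.1, 0.2]
width: 0.0597
grip_force: 0.0
```

View pics/w5c.png

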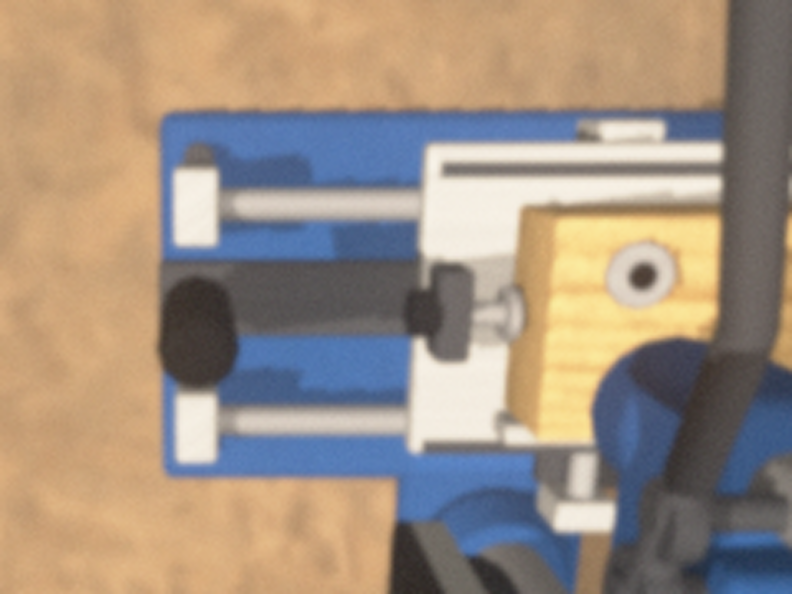

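Crop: home insert (642,275), bed corners (165,116) and (165,475), handle top (198,345). The views are now used up, so I'll continue on numbers only.

Run:
```python
from h import *
import pickle
o,d=pickle.load(open("pics/w5.pkl","rb"));C=cam("wrist",o)
def c(x,y,z): return atz(C,200+(x+.5)/3.3-.5,80+(y+.5)/3.3-.5,z)[:2]
y=np.radians(-11.8);ex=np.array([np.cos(y),np.sin(y)]);ey=np.array([-ex[1],ex[0]]);O=np.array([.6052,.0279])
for n,v,off in [('h1',c(642,275,.1215),(-17,-48)),('bed',c(165,116,.01),(-75,-140)),('bed2',c(165,475,.01),(75,-140)),('hd',c(198,348,.144),(0,-175))]:
    p=np.array([(v-O)@ex,(v-O)@ey]);print(n,p.round(4),"board",(p*1000-off).round(1))
```

```text
h1 [-0.0325  0.0007] board [-15.5  48.7]
bed [-0.0739 -0.1377] board [1.1 2.3]
bed2 [ 0.0725 -0.1388] board [-2.5  1.2]
hd [-0.0169 -0.1261] board [-16.9  48.9]
```

```bash
python3 -m pendant '[{"gripper":1,"dx":0,"dy":-0.05,"dz":-0.2,"spin":0},{"gripper":1,"dx":0.2,"dy":-0.05,"dz":-0.35,"spin":0},{"gripper":1,"dx":0.4,"dy":0,"dz":-0.35,"spin":0},{"gripper":1,"dx":0.51,"dy":0.64,"dz":-0.35,"spin":0},{"gripper":1,"dx":0.51,"dy":0.64,"dz":-0.35,"spin":0},{"gripper":1,"dx":0.51,"dy":0.64,"dz":-0.35,"spin":0},{"gripper":1,"dx":0.51,"dy":0.64,"dz":-0.3,"spin":0},{"gripper":1,"dx":0.51,"dy":0.64,"dz":-0.3,"spin":0},{"gripper":1,"dx":0.51,"dy":0.64,"dz":-0.3,"spin":0},{"gripper":1,"dx":0.51,"dy":0.64,"dz":-0.3,"spin":0}]'; python3 s.py
```

```text
time_s: 17.6
tool_pos: [0.4918, 0.0499, 0.3195]
orientation: [-179.9, -0.1, 168.0]
ft_force: [-0.5, -0.8, -0.2]
width: -0.0001
grip_force: 0.0
press xy -0.1154613565362406 -0.0016926661713991126 z 0.3194533959324277 [-0.5 -0.8 -0.2] [-1.799e+02 -1.000e-01  1.680e+02] -9.830021769042884e-05
```

Same push as before, then the final small steps.

```bash
python3 -m pendant '[{"gripper":1,"dx":0.015,"dy":0.01,"dz":0.15,"spin":0},{"gripper":1,"dx":0.015,"dy":0.01,"dz":0.24,"spin":0},{"gripper":1,"dx":0.025,"dy":0.01,"dz":0.3,"spin":0},{"gripper":1,"dx":0.04,"dy":0.01,"dz":0.36,"spin":0},{"gripper":1,"dx":0.05,"dy":0.01,"dz":0.42,"spin":0},{"gripper":1,"dx":0.055,"dy":0.01,"dz":0.48,"spin":0},{"gripper":1,"dx":0.055,"dy":0.01,"dz":0.53,"spin":0},{"gripper":1,"dx":0.05,"dy":0.01,"dz":0.58,"spin":0},{"gripper":1,"dx":0.04,"dy":0.01,"dz":0.63,"spin":0},{"gripper":1,"dx":0.03,"dy":0.01,"dz":0.67,"spin":0},{"gripper":1,"dx":0.025,"dy":0.01,"dz":0.7,"spin":0},{"gripper":1,"dx":0.025,"dy":0.01,"dz":0.73,"spin":0},{"gripper":1,"dx":0.025,"dy":0.01,"dz":0.75,"spin":0},{"gripper":1,"dx":0.025,"dy":0.01,"dz":0.75,"spin":0},{"gripper":1,"dx":0.025,"dy":0.01,"dz":0.75,"spin":0}]'; python3 s.py
python3 -m pendant '[{"gripper":1,"dx":0,"dy":0,"dz":0.015,"spin":0},{"gripper":1,"dx":0,"dy":0,"dz":0.015,"spin":0},{"gripper":1,"dx":0,"dy":0,"dz":0.015,"spin":0}]'; python3 s.py
```

```text
time_s: 18.85
tool_pos: [0.4881, 0.053, 0.1707]
orientation: [-180.0, -0.0, 168.0]
ft_force: [-3.1, -0.7, 9.6]
width: 0.0004
grip_force: 4.7
press xy -0.11978772551657803 0.0005878302159857615 z 0.17065309193104441 [-3.1 -0.7  9.6] [-180.   -0.  168.] 0.00037987099186121554
time_s: 19.1
tool_pos: [0.4888, 0.0528, 0.1681]
orientation: [-180.0, 0.1, 168.0]
ft_force: [-2.4, -1.9, 10.3]
width: -0.0002
grip_force: 5.3
press xy -0.11903726531107292 0.000590007674188861 z 0.16812126773075853 [-2.4 -1.9 10.3] [-1.80e+02  1.00e-01  1.68e+02] -0.00019336234848701947
```

```bash
python3 -m pendant '[{"gripper":1,"dx":0,"dy":0,"dz":0.015,"spin":0},{"gripper":1,"dx":0,"dy":0,"dz":0.015,"spin":0},{"gripper":1,"dx":0,"dy":0,"dz":0.015,"spin":0}]'; python3 s.py
python3 -m pendant '[{"gripper":1,"dx":0,"dy":0,"dz":0.015,"spin":0},{"gripper":1,"dx":0,"dy":0,"dz":0.015,"spin":0},{"gripper":1,"dx":0,"dy":0,"dz":0.015,"spin":0}]'; python3 s.py
```

```text
time_s: 19.35
tool_pos: [0.4891, 0.0528, 0.1667]
orientation: [179.9, 0.1, 167.9]
ft_force: [-7.0, -0.4, 25.3]
width: -0.0001
grip_force: 12.5
press xy -0.11869616452052392 0.0006143054753952777 z 0.16668695584259938 [-7.  -0.4 25.3] [1.799e+02 1.000e-01 1.679e+02] -6.121736377397166e-05
time_s: 19.6
tool_pos: [0.4894, 0.0528, 0.1657]
orientation: [179.8, 0.0, 167.9]
ft_force: [-11.3, -0.2, 44.4]
width: 0.0002
grip_force: 22.4
press xy -0.11844704868654965 0.0006527658078796829 z 0.16571563402982628 [-11.3  -0.2  44.4] [179.8   0.  167.9] 0.000239707970855748
```

```bash
python3 -m pendant '[{"gripper":1,"dx":0.01,"dy":0,"dz":-0.05,"spin":0},{"gripper":1,"dx":0.02,"dy":0,"dz":-0.12,"spin":0},{"gripper":1,"dx":0.03,"dy":0,"dz":-0.2,"spin":0},{"gripper":1,"dx":0.03,"dy":0,"dz":-0.28,"spin":0},{"gripper":1,"dx":0.02,"dy":0,"dz":-0.36,"spin":0},{"gripper":1,"dx":0,"dy":0,"dz":-0.45,"spin":0},{"gripper":1,"dx":0,"dy":0,"dz":-0.55,"spin":0},{"gripper":1,"dx":0,"dy":0,"dz":-0.8,"spin":0},{"gripper":1,"dx":0,"dy":0.2,"dz":-0.85,"spin":0},{"gripper":1,"dx":0,"dy":0.5,"dz":-0.85,"spin":0},{"gripper":1,"dx":0,"dy":0.5,"dz":-0.85,"spin":0},{"gripper":1,"dx":0,"dy":0.5,"dz":-0.85,"spin":0}]'
python3 - <<'E'
from h import *
import pickle
o=arm.get_obs();D=[];
for i in range(4):
    im,d=arm.get_image("wrist");D.append(d)
d=np.median(D,0);pickle.dump((o,d),open("pics/w6.pkl","wb"));cv2.imwrite("pics/w6.png",im)
print(o['tool_pos'])
C=cam("wrist",o);P=cloud(C,d)
y=np.radians(-11.8);ex=np.array([np.cos(y),np.sin(y)]);ey=np.array([-ex[1],ex[0]]);O=np.array([.6052,.0279])
px=(P[...,:2]-O)@ex;py=(P[...,:2]-O)@ey;z=P[...,2]
def med(x,y,r0,r1):
    r=np.hypot(px-x,py-y);m=(r<r1)&(r>=r0)&(z>.1)&(z<.14);return m.sum(),np.median(z[m]) if m.any() else None
print("a flange",med(-.033,.096,.004,.0085),"wood",med(-.033,.096,.013,.02))
print("h2",med(.001,.096,.004,.0085),"wood",med(.001,.096,.013,.02))
E
```

```text
time_s: 20.6
tool_pos: [0.5107, 0.1586, 0.3317]
orientation: [179.8, 0.2, 168.5]
ft_force: [0.8, 0.3, -0.4]
width: -0.0001
grip_force: 0.0
[0.51074508 0.15861504 0.33172218]
a flange (np.int64(54), np.float64(0.1197929049056441)) wood (np.int64(299), np.float64(0.11870697131836011))
h2 (np.int64(0), None) wood (np.int64(0), None)
```

Run:
```python
from h import *
import pickle
y=np.radians(-11.8);ex=np.array([np.cos(y),np.sin(y)]);ey=np.array([-ex[1],ex[0]]);O=np.array([.6052,.0279])
def go(P,im,n):
    px=(P[...,:2]-O)@ex;py=(P[...,:2]-O)@ey;z=P[...,2];b=im.astype(int)
    red=(b[...,2]>130)&(b[...,1]<80)&(b[...,0]<80)&(abs(px+.12)<.05)&(abs(py)<.06)
    print(n,"red grip n,z,x",red.sum(),np.percentile(z[red],[10,50,90]) if red.any() else 0,np.median(px[red]) if red.any() else 0)
    g=(b.max(-1)-b.min(-1)<30)&(b.min(-1)>110)&(np.hypot(px+.033,py-.096)<.014)&(z<.14)&(z>.1)
    print(" grey near a",g.sum(),np.median(z[g]) if g.any() else 0,np.median(px[g]),np.median(py[g]))
im,d=arm.get_image("top");go(cloud(cam("top"),d),im,"top")
o,d=pickle.load(open("pics/w6.pkl","rb"));go(cloud(cam("wrist",o),d),cv2.imread("pics/w6.png"),"wrist")
```

```text
top red grip n,z,x 187 [0.26457513 0.26926433 0.27267235] -0.11858723018105809
 grey near a 12 0.121740052764153 -0.03406175296560609 0.09337197295760749
wrist red grip n,z,x 2982 [0.26495907 0.26954117 0.27097323] -0.1193629403454752
 grey near a 6 0.12256109902961018 -0.03838697137794086 0.10576156898769648
```

```bash
python3 -c "
from workcell import arm;print(arm.hand_in())"
```

```text
the job is handed in; nothing more can be done
None
```

I pressed both proud inserts to the hard stop and handed the job in at about 21 s with the lever up and the arm clear. Camera depth confirms insert_a is home; insert_b was still under the ram, so I judged it from the lever stopping hard at the same height.

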